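# Close the tea canister with the lid that fits

## Robot

A 6-joint arm with a two-finger parallel gripper is mounted at the origin on the work surface. World frame = base frame: x ahead of the robot, y to its left, z up, the work surface at z = 0. Lengths are in mm, angles in rad, forces in N, time in s.
With the tool pointing down it reaches from about 300 to 775 mm from the base axis. Payload 14.6 kg.
Tool frame: the origin (TCP) lies midway between the tips of the shut fingers; the grasp point (between the pads) lies 19 mm behind it (manip.hold_point_z is the distance from the TCP to the grasp point, in mm); z points along the fingers, y is the direction in which the jaws open and shut (so a half turn about z gives the same grasp; the last joint's range is limited). The gripper opens to 94 mm and grips with 3 to 60 N. Pads are 16 mm wide; open, the fingers measure 119 mm over their backs; the gripper's body (75 mm by 177 mm) begins 78 mm behind the grasp point.
Start: joints at [1.277, 0.3, 1.521, -0, 1.321, -0.067], TCP at [123.671, 535.905, 205.446] pointing down, gripper open.
Joint ranges: [-3.03, 3.03], [-0.79, 2.21], [0.23, 2.52], [-1.04, 4.18], [0, 3.07], [-2.55, 2.55]. Speed limits (rad/s): [2.22, 2.22, 2.57, 3.14, 3.14, 3.14].

## Interface

Orientations are given as [roll, pitch, yaw] about the fixed x, y, z axes, in that order (R = Rz(yaw) Ry(pitch) Rx(roll)).
In Python, from cell import manip gives the robot as it stands.
- The arm moves only by the shell command python3 -m crank 'ROWS' [OPENING] [FORCE]. ROWS is JSON, a list of rows, each an object with "offset": the shift along the world's x, y, z in m, a list of three; "spin": the turn about the world's z in degrees. In form: [{"offset": [dx, dy, dz], "spin": spin}, ...]. A call has exactly 8 rows; each row is the pose to reach, as a shift and turn from the pose measured when the call began; what a row does not reach only later rows make up. A row lasts 1/12 s, in which the tool goes at most 41.7 mm and 7.16 degrees, less where a joint would pass 70% of its speed; a pose out of reach is approached as far as the arm can. A call with a gripper value outside its range is refused whole. OPENING is the opening, from 0 (shut) to 1 (fully open), set as the call begins (- or left out, the last holds). The fingers move at their own pace and stop on an object; FORCE is the grip in N (left out, the last holds). Time passes only in rows, so rows that repeat a pose let the fingers close, or fill a call up. It gives the time, the measured TCP pose, the force and the opening at its end, in the units of the state.
- manip.read_state(): the state, without advancing time (a new reading comes with each control period).
- manip.camera(name): name is "side" or "top" or "wrist"; returns a dict with "pixels" (400x640x3 uint8, red, green, blue), "fx", "fy", "cx", "cy" (pixels), "extrinsics" (4x4, takes a point from world to camera coordinates); the wrist camera has in their place "hand_eye" (4x4, takes a point from camera to tool coordinates, whose origin is the TCP and whose axes are the flange's). Camera axes: x right, y down, z forward; pixel columns grow to the right and rows downward; lengths in mm; the calibration is good to about 2 mm. The wrist camera is an equidistant fisheye: a pixel r from the principal point sees the ray r / f radians off the axis. A picture is of the moment at which its call begins: read the wrist's pose just before it. There is no depth.
- manip.sign_off(): hands the job in, once; it reports no verdict.
Trained networks look in a picture, given as the dict that the camera call returned (one of the last four; its "shot" number tells which), for a name from the list of things; names that differ only in an ending like _2 or _b are one class to them, and where a whole thing is asked for, a point or a joint stands for the part that bears it (a point fixed in the world has none). Each returns a list of dicts, best first, with "conf" (0 to 1); they miss things now and then, are a little off and sometimes report something else, mostly with a low value. They report only what shows in the picture. A call takes as long as a camera call. They do not tell look-alikes from the thing itself.
- manip.search_frame(picture, name): "location" ([x, y, z] in mm, in world coordinates, good to about 4 mm: the middle of the surface that is visible of it).
- manip.masks_of(picture, name): "mask" (400x640 bool, what is visible of it).
The state is a dict: "clock": time; "joints": joint angles; "qd": joint speeds; "effort": joint torques, N m; "eef_pos": TCP position; "eef_rot": TCP orientation; "wrist_force": force on the tool from outside, world axes, zero at the start; "moment": the same for the moment, N m; "finger_gap": finger opening in mm.
Only numpy, scipy, OpenCV 4.12 (cv2) and the standard library are available. Lean on these libraries where they do the work, as an engineer would, in place of code of your own. Each camera call takes 0.05 s, during which the arm holds its last target. There are 200 camera calls.

## Task

At the tea and water table an open steel tea canister stands next to three look-alike knobbed lids of different sizes. Pick the one lid that fits the canister, lower it on by its knob and let go only once it is down in the mouth, so that it sits flat and fully home on the upright canister; leave the two other lids where they lie.

Things in the scene. Friction and masses are not known exactly. Their poses are not given: they have to be found in the camera images.
- canister: Loose open-topped round steel canister, 98 mm outside diameter, 120 mm tall, wall 3 mm (mouth 92 mm inside diameter), about 0.6 kg, with some paper tea bags inside well below the rim. Origin: centre of its underside; z up the canister axis, rim at z = 120 mm.
- lid_a: Loose steel lid with a black plastic knob, lying on the table knob up. Round flange 84 mm in diameter, 4 mm thick, whose underside is 16 mm above the lid's bottom; below it a solid tapered plug, 68 mm in diameter under the flange and 52 mm at the bottom. Upright cylindrical knob 22 mm in diameter on the centre, from 20 to 54 mm above the bottom. About 0.12 kg. Origin: centre of the plug's bottom; z up through the knob. It is too small: it would fall into the canister.
- lid_b: Loose steel lid, same shape and knob (22 mm diameter, 20 to 54 mm above the bottom; flange 16 to 20 mm above the bottom). Flange 104 mm in diameter; plug tapers from 86 mm under the flange to 66 mm at the bottom. About 0.12 kg. Origin: centre of the plug's bottom; z up through the knob. The middle of the three sizes; it fits: with its flange resting on the canister's rim its origin is 104 mm above the canister's origin.
- lid_c: Loose steel lid, same shape and knob (22 mm diameter, 20 to 54 mm above the bottom; flange 16 to 20 mm above the bottom). Flange 126 mm in diameter; plug tapers from 108 mm under the flange to 96 mm at the bottom. About 0.12 kg. Origin: centre of the plug's bottom; z up through the knob. It is too large: its plug does not enter the mouth.
There are look-alikes about, which are no part of the job. Leave any purple look-alike of the lid_b alone.

How it is judged:
By the outcome, as a careful person would: the job done as asked, in the order asked, and still so for the second after the job is handed in, with the robot touching nothing.
It also fails if it takes over 42 s, if anything falls off the work surface, if the arm or the gripper's body presses on something with over 40 N, if the wrist force passes 120 N, or if a joint passes its speed limit or range.

## Working session

There is one attempt and no reset: what is moved stays moved. The work goes in short steps, Python scripts to look and compute and a shell command to move; the robot and the scene stay as the last step left them, time stands still between calls to the robot, and variables do not carry over. Pictures are saved under pics/ and viewed, about 8 in all and at most 12, crops included, and the job is handed in when it is done.

```bash
mkdir -p pics; ls
python3 - <<'E'
from cell import manip
import cv2,numpy as np
s=manip.read_state();print(s['clock'],s['eef_pos'],s['eef_rot'],s['finger_gap'])
for c in ['top','side']:
    p=manip.camera(c);cv2.imwrite(f'pics/{c}0.png',p['pixels'][:,:,::-1])
    print(c,p['fx'],p['cx'],p['cy'],np.round(p['extrinsics'],3).tolist())
    for n in ['canister','lid_a','lid_b','lid_c']:
        print(n,[(np.round(d['location']).tolist(),round(d['conf'],2)) for d in manip.search_frame(p,n)])
E
```

```text
pics
0.0 [123.59222176 535.68253099 204.900816  ] [-3.14049227e+00 -1.19858914e-04  2.91477885e+00] 94.49116007642174
top 376.202497312419 321.05156990715955 200.12660702965232 [[-0.004, -1.0, -0.03, 24.793], [-0.998, 0.005, -0.057, 616.394], [0.057, 0.03, -0.998, 855.143], [0.0, 0.0, 0.0, 1.0]]
canister [([582.0, -231.0, 70.0], 0.69)]
lid_a [([474.0, 16.0, 21.0], 0.89), ([636.0, 144.0, 21.0], 0.85), ([783.0, 93.0, 20.0], 0.72), ([454.0, 256.0, 20.0], 0.68), ([612.0, 278.0, 18.0], 0.59)]
lid_b [([474.0, 16.0, 21.0], 0.89), ([636.0, 144.0, 21.0], 0.85), ([783.0, 93.0, 20.0], 0.72), ([454.0, 256.0, 20.0], 0.68), ([612.0, 278.0, 18.0], 0.59)]
lid_c [([474.0, 16.0, 21.0], 0.89), ([636.0, 144.0, 21.0], 0.85), ([783.0, 93.0, 20.0], 0.72), ([454.0, 256.0, 20.0], 0.68), ([612.0, 278.0, 18.0], 0.59)]
side 427.0155649244434 319.31360235123515 198.80191665539118 [[-0.914, -0.405, -0.024, 563.199], [-0.223, 0.551, -0.804, 167.707], [0.339, -0.73, -0.593, 839.594], [0.0, 0.0, 0.0, 1.0]]
canister [([576.0, -194.0, 79.0], 0.56)]
lid_a [([633.0, 156.0, 18.0], 0.93), ([604.0, 292.0, 18.0], 0.93), ([787.0, 101.0, 22.0], 0.8), ([455.0, 270.0, 21.0], 0.64), ([468.0, 24.0, 22.0], 0.58)]
lid_b [([633.0, 156.0, 18.0], 0.93), ([604.0, 292.0, 18.0], 0.93), ([787.0, 101.0, 22.0], 0.8), ([455.0, 270.0, 21.0], 0.64), ([468.0, 24.0, 22.0], 0.58)]
lid_c [([633.0, 156.0, 18.0], 0.93), ([604.0, 292.0, 18.0], 0.93), ([787.0, 101.0, 22.0], 0.8), ([455.0, 270.0, 21.0], 0.64), ([468.0, 24.0, 22.0], 0.58)]
```

View pics/top0.png

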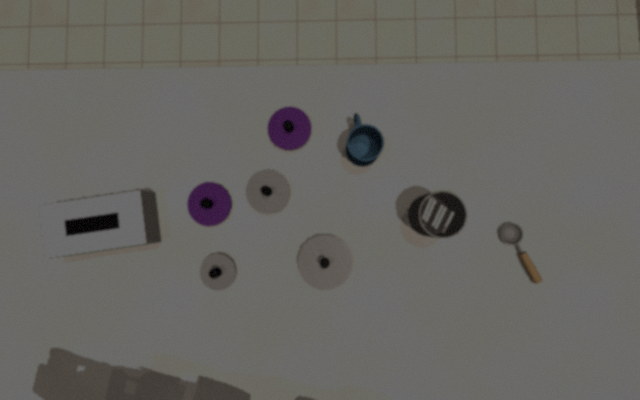

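View pics/side0.png

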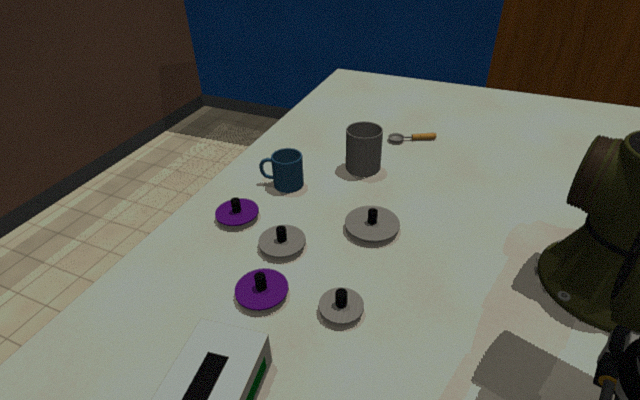

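```bash
cat > h.py <<'E'
from cell import manip
import cv2,numpy as np
def ray(p,uv,z):
    "pixel -> world point on the plane at height z (top/side cameras)"
    E=np.array(p['extrinsics']);R,t=E[:3,:3],E[:3,3]
    d=R.T@np.array([(uv[0]-p['cx'])/p['fx'],(uv[1]-p['cy'])/p['fy'],1.]);o=-R.T@t
    return o+d*(z-o[2])/d[2]
def proj(p,X):
    E=np.array(p['extrinsics']);c=(E[:3,:3]@np.array(X,float).T).T+E[:3,3]
    return np.c_[p['fx']*c[:,0]/c[:,2]+p['cx'],p['fy']*c[:,1]/c[:,2]+p['cy']]
def flange(p,m,z):
    "fit circle to the mask outline projected on plane z"
    c=max(cv2.findContours(m.astype(np.uint8),0,1)[0],key=cv2.contourArea)[:,0]
    q=np.array([ray(p,u,z)[:2] for u in c]);(x,y),r=cv2.minEnclosingCircle(q.astype(np.float32))
    A=np.c_[2*q,np.ones(len(q))];s=np.linalg.lstsq(A,(q**2).sum(1),rcond=None)[0]
    return x,y,2*r,s[0],s[1],2*np.sqrt(s[2]+s[0]**2+s[1]**2)
E
python3 - <<'E'
from h import *
for c in ['top','side']:
    p=manip.camera(c)
    for n,z in [('lid_b',19),('canister',120)]:
        for d in manip.masks_of(p,n):
            m=d['mask'];col=np.median(p['pixels'][m],0)
            v,u=np.nonzero(m)
            print(c,n,round(d['conf'],2),'px',u.mean().round(),v.mean().round(),m.sum(),'rgb',col,'fit',np.round(flange(p,m,z),1))
E
```

```text
top lid_b 0.93 px 290.0 128.0 1484 rgb [60. 29. 69.] fit [786.4  94.6 104.6 786.6  94.8 100.9]
top lid_b 0.9 px 325.0 262.0 2453 rgb [96. 91. 86.] fit [473.6  14.2 130.8 473.8  12.4 125.8]
top lid_b 0.86 px 268.0 191.0 1523 rgb [90. 85. 80.] fit [637.6 145.7 104.6 637.7 145.4 100.9]
top lid_b 0.8 px 210.0 204.0 1484 rgb [59. 27. 67.] fit [609.1 281.7 103.9 608.8 282.5 100. ]
top lid_b 0.74 px 218.0 272.0 1043 rgb [88. 83. 78.] fit [452.  261.1  85.1 451.9 260.9  82.2]
top canister 0.79 px 438.0 215.0 2215 rgb [45. 41. 38.] fit [ 577.4 -216.1  117.7  580.2 -217.2  105.7]
side lid_b 0.8 px 281.0 241.0 1210 rgb [111. 108.  99.] fit [641.5 147.4 107.2 641.4 147.1 103. ]
side lid_b 0.78 px 372.0 223.0 1663 rgb [110. 107.  99.] fit [476.3  14.5 134.9 477.4  14.3 129.3]
side lid_b 0.75 px 261.0 289.0 1746 rgb [78. 27. 98.] fit [613.  284.3 106.6 613.  284.1 103.1]
side lid_b 0.67 px 341.0 305.0 1299 rgb [112. 109. 100.] fit [455.4 262.8  86.7 455.3 262.7  82.7]
side lid_b 0.64 px 237.0 211.0 977 rgb [77. 27. 97.] fit [790.7  93.4 114.1 790.3  95.3 105.8]
side canister 0.98 px 363.0 148.0 1843 rgb [49. 47. 44.] fit [ 557.9 -143.5  276.   555.9 -144.8  207.1]
```

The top view shows three grey lids: middle size at px (268,191), large at (325,262), small at (218,272). There are two purple look-alikes, and the canister's rim is near (442,215). The target is lid_b at about (639,146), which measures about 103 mm across.

```bash
python3 -m crank '[{"offset":[0.032,-0.024,0],"spin":0},{"offset":[0.064,-0.048,0],"spin":0},{"offset":[0.096,-0.072,0],"spin":0},{"offset":[0.128,-0.096,0],"spin":0},{"offset":[0.160,-0.120,0],"spin":0},{"offset":[0.192,-0.145,0],"spin":0},{"offset":[0.224,-0.170,0],"spin":0},{"offset":[0.256,-0.194,0],"spin":0}]' 0.6 20
python3 -m crank '[{"offset":[0.032,-0.024,0],"spin":0},{"offset":[0.064,-0.048,0],"spin":0},{"offset":[0.096,-0.072,0],"spin":0},{"offset":[0.128,-0.096,0],"spin":0},{"offset":[0.160,-0.120,0],"spin":0},{"offset":[0.192,-0.145,0],"spin":0},{"offset":[0.224,-0.170,0],"spin":0},{"offset":[0.250,-0.190,0],"spin":0}]'
```

```text
clock: 1.47
eef_pos: [381.0, 340.3, 205.7]
eef_rot: [3.141, 0.0, 2.915]
wrist_force: [0.9, 1.1, -0.6]
finger_gap: 56.5
clock: 2.13
eef_pos: [632.7, 148.1, 205.5]
eef_rot: [3.141, 0.0, 2.914]
wrist_force: [-0.7, -0.4, 0.0]
finger_gap: 56.4
```

```bash
cat >> h.py <<'E'
from scipy.spatial.transform import Rotation as Ro
def wray(p,s,uv,z):
    "wrist pixels -> world points at height z"
    uv=np.atleast_2d(uv).astype(float);d=(uv-[p['cx'],p['cy']])/[p['fx'],p['fy']]
    r=np.linalg.norm(d,axis=1);k=np.where(r>0,np.sin(r)/np.maximum(r,1e-9),1)
    D=np.c_[d*k[:,None],np.cos(r)];H=np.array(p['hand_eye']);R=Ro.from_euler('xyz',s['eef_rot']).as_matrix()
    D=D@(R@H[:3,:3]).T;o=R@H[:3,3]+s['eef_pos']
    return (o+D*((z-o[2])/D[:,2])[:,None])[:,:2]
def circ(q):
    "robust circle fit -> x,y,diameter"
    from scipy.optimize import least_squares
    c=q.mean(0);f=least_squares(lambda a:np.hypot(*(q-a[:2]).T)-a[2],[*c,np.hypot(*(q-c).T).mean()],loss='soft_l1')
    return np.round([f.x[0],f.x[1],2*f.x[2]],1)
def wfit(p,s,m,z):
    c=max(cv2.findContours(m.astype(np.uint8),0,1)[0],key=cv2.contourArea)[:,0]
    return circ(wray(p,s,c,z))
def wrist(name):
    s=manip.read_state();p=manip.camera('wrist');cv2.imwrite(f'pics/{name}.png',p['pixels'][:,:,::-1]);return s,p
E
python3 - <<'E'
from h import *
s,p=wrist('w1');print(p['fx'],p['cx'],p['cy'],np.round(p['hand_eye'],2).tolist())
for d in manip.masks_of(p,'lid_b'):
    m=d['mask'];v,u=np.nonzero(m);print(round(d['conf'],2),u.mean(),v.mean(),np.median(p['pixels'][m],0),wfit(p,s,m,19))
    k=m&(p['pixels'].max(2)<45)
    if k.sum():v,u=np.nonzero(k);print('  dark',k.sum(),u.mean(),v.mean())
p=manip.camera('top')
for n in ['lid_b']:
    for d in manip.masks_of(p,n): 
        v,u=np.nonzero(d['mask']);print('top',u.mean(),v.mean())
E
```

```text
309.70691628693146 314.57229963779173 204.17310375995308 [[0.0, -0.96, -0.28, 80.68], [1.0, 0.0, 0.0, -0.49], [-0.0, -0.28, 0.96, -179.27], [0.0, 0.0, 0.0, 1.0]]
0.9 314.9730063514467 188.64890613973182 [126. 123. 119.] [640.4 146.5 104.2]
  dark 257 315.2140077821012 193.7898832684825
0.85 183.49771232484986 90.08278524449528 [132. 129. 124.] [477.3  14.2 125. ]
  dark 179 178.41899441340783 89.32960893854748
0.7 417.94321035348656 143.26212091945143 [67. 40. 81.] [611.8 284.5 103.1]
  dark 370 424.3540540540541 145.28378378378378
0.61 304.3854103343465 294.3142857142857 [ 96.  48. 117.] [785.4  97.7  99. ]
  dark 309 303.80258899676375 306.46278317152104
0.59 374.62264150943395 25.247138880296937 [81. 80. 77.] [456.8 262.   81.6]
  dark 400 378.2025 16.695
top 324.963963963964 262.26726726726724
top 289.6723684210526 128.16315789473686
top 265.66037735849056 210.9433962264151
top 207.97907488986783 210.83480176211455
```

View pics/w1.png

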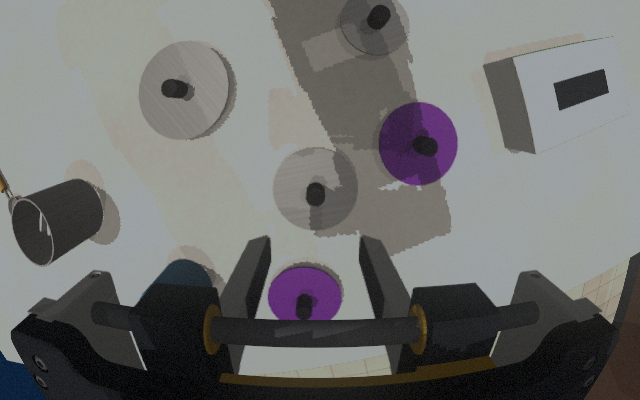

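The wrist view confirms the grey lid below the gripper at px (315,189). Its centre is (640.4,146.5) and its diameter 104 mm, so it is lid_b. Next I descend to TCP z≈26.

```bash
python3 -m crank '[{"offset":[0.0075,-0.0015,-0.03],"spin":0},{"offset":[0.0075,-0.0015,-0.06],"spin":0},{"offset":[0.0075,-0.0015,-0.09],"spin":0},{"offset":[0.0075,-0.0015,-0.12],"spin":0},{"offset":[0.0075,-0.0015,-0.145],"spin":0},{"offset":[0.0075,-0.0015,-0.16],"spin":0},{"offset":[0.0075,-0.0015,-0.172],"spin":0},{"offset":[0.0075,-0.0015,-0.18],"spin":0}]'
python3 -m crank '[{"offset":[0,0,0],"spin":0},{"offset":[0,0,0],"spin":0},{"offset":[0,0,0],"spin":0},{"offset":[0,0,0],"spin":0},{"offset":[0,0,0],"spin":0},{"offset":[0,0,0],"spin":0},{"offset":[0,0,0],"spin":0},{"offset":[0,0,0],"spin":0}]' 0.1 25
```

```text
clock: 3.0
eef_pos: [637.7, 149.4, 24.3]
eef_rot: [-3.142, -0.001, 2.915]
wrist_force: [-0.6, 0.2, 1.1]
finger_gap: 56.8
clock: 3.67
eef_pos: [638.0, 149.4, 25.0]
eef_rot: [3.141, -0.0, 2.915]
wrist_force: [-1.6, -0.4, 6.0]
finger_gap: 21.4
```

```bash
python3 -m crank '[{"offset":[0,0,0.01],"spin":0},{"offset":[0,0,0.03],"spin":0},{"offset":[0,0,0.06],"spin":0},{"offset":[0,0,0.09],"spin":0},{"offset":[0,0,0.12],"spin":0},{"offset":[0,0,0.15],"spin":0},{"offset":[0,0,0.175],"spin":0},{"offset":[0,0,0.19],"spin":0}]'
python3 - <<'E'
from h import *
s,p=wrist('w2');print(s['eef_pos'],s['finger_gap'],s['wrist_force'])
for d in manip.masks_of(p,'lid_b'):
    m=d['mask'];v,u=np.nonzero(m);print(round(d['conf'],2),u.mean(),v.mean(),np.median(p['pixels'][m],0),wfit(p,s,m,s['eef_pos'][2]-6))
for d in manip.masks_of(p,'canister'):
    v,u=np.nonzero(d['mask']);print('can',d['conf'],u.mean(),v.mean())
E
```

```text
clock: 4.33
eef_pos: [638.4, 149.5, 219.0]
eef_rot: [3.14, 0.003, 2.915]
wrist_force: [0.2, 1.5, -1.4]
finger_gap: 21.6
[638.39166862 149.50437578 219.03748363] 21.639948717226503 [ 0.17834928  1.45857109 -1.42069118]
0.89 314.40693691121896 231.59070796460176 [76. 74. 71.] [635.2 149.7  93.9]
0.85 370.41890982503367 23.848250336473754 [86. 84. 81.] [509.5 213.4  39.2]
0.63 412.3948103792415 137.61337325349302 [71. 42. 85.] [584.6 224.2  50.8]
0.61 185.41690962099125 86.32422893969618 [139. 136. 131.] [519.1  92.5  60.7]
0.61 305.1666666666667 314.85714285714283 [100.  46. 121.] [680.  133.7  30.9]
can 0.86 59.24785074080849 213.5739893908908
```

View pics/w2.png

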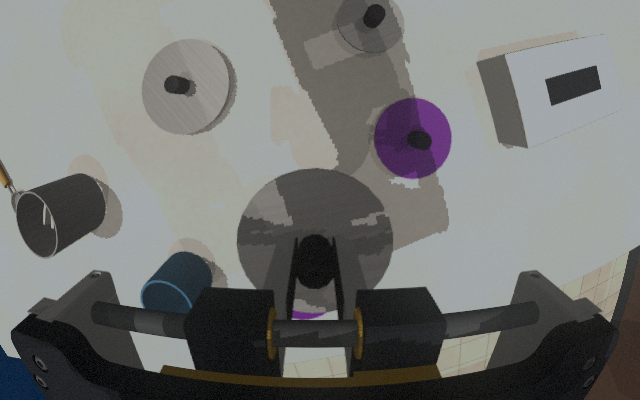

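The lid is held level by its knob, with its flange outline centred at px (315,240). The canister is at (60,214) and the mug at (178,285), clear of the path. I move next to the canister.

```bash
python3 -m crank '[{"offset":[-0.006,-0.025,0],"spin":0},{"offset":[-0.013,-0.06,0],"spin":0},{"offset":[-0.021,-0.095,0],"spin":0},{"offset":[-0.030,-0.130,0],"spin":0},{"offset":[-0.038,-0.165,0],"spin":0},{"offset":[-0.046,-0.20,0],"spin":0},{"offset":[-0.050,-0.22,0],"spin":0},{"offset":[-0.053,-0.23,0],"spin":0}]'
python3 - <<'E'
from h import *
from scipy.optimize import least_squares
s,p=wrist('w3');print(s['eef_pos'],s['finger_gap'],s['wrist_force'],s['qd'])
for d in manip.masks_of(p,'canister'):
    m=d['mask'];v,u=np.nonzero(m);print('can',d['conf'],u.mean(),v.mean(),u.min(),u.max(),v.min(),v.max(),wfit(p,s,m,120))
for d in manip.masks_of(p,'lid_b'):
    m=d['mask'];v,u=np.nonzero(m)
    if m.sum()<6000: continue
    c=max(cv2.findContours(m.astype(np.uint8),0,1)[0],key=cv2.contourArea)[:,0];c=c[(c[:,1]<240)]
    q=wray(p,s,c,s['eef_pos'][2]-5)
    f=least_squares(lambda a:np.hypot(*(q-a).T)-52,s['eef_pos'][:2],loss='soft_l1');print('lid',len(c),f.x,f.cost)
p=manip.camera('top');cv2.imwrite('pics/t3.png',p['pixels'][:,:,::-1])
E
```

```text
clock: 5.15
eef_pos: [584.0, -83.0, 214.2]
eef_rot: [3.141, -0.001, 2.912]
wrist_force: [0.3, -0.2, -1.1]
finger_gap: 21.7
[583.99328464 -82.98610909 214.18943643] 21.714793606198498 [ 0.28681045 -0.23887598 -1.10866552] [-0.16175312 -0.04190414  0.05012421  0.01040357 -0.01243967 -0.17222841]
can 0.55 191.25937049495434 221.86040365209035 138 245 168 276 [ 576.2 -213.9  115.5]
lid 285 [484.16257776  -1.61941418] 4589.083226840799
lid 251 [586.57501396 -84.08336367] 1275.6124659711004
```

View pics/w3.png

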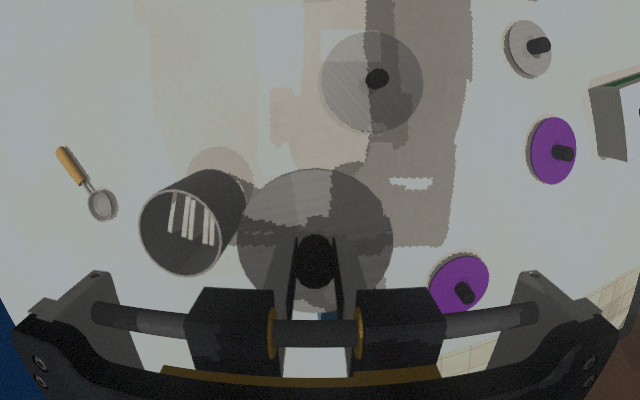

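Run:
```python
from h import *
from scipy.optimize import least_squares
def fixed(q,r,x0):
    f=least_squares(lambda a:np.hypot(*(q-a).T)-r,x0,loss='soft_l1');e=np.hypot(*(q-f.x).T)-r
    return np.round(f.x,1),'rms',round(np.sqrt((e**2).mean()),2),'free',circ(q)
s,p=wrist('w4');img=p['pixels'].copy();print(s['eef_pos'],s['eef_rot'])
for n,z,r in [('canister',120,49),('lid_b',s['eef_pos'][2]-4.7,52)]:
  for d in manip.masks_of(p,n):
    m=d['mask'];v,u=np.nonzero(m)
    if m.sum()<6000 or abs(v.mean()-230)>40: continue
    c=max(cv2.findContours(m.astype(np.uint8),0,1)[0],key=cv2.contourArea)[:,0]
    c=c[(c[:,0]<158)|(c[:,1]>250)] if n=='canister' else c[(c[:,1]<225)]
    for a in c: img[a[1],a[0]]=[255,0,0]
    print(n,len(c),fixed(wray(p,s,c,z),r,s['eef_pos'][:2]))
cv2.imwrite('pics/ov.png',cv2.resize(img[150:330,120:420],None,fx=2.5,fy=2.5,interpolation=0)[:,:,::-1])
```

```text
[585.17077583 -79.53779546 215.17397728] [3.14036498e+00 6.14856152e-05 2.91521692e+00]
canister 151 (array([ 582.4, -226.4]), 'rms', np.float64(0.83), 'free', array([ 582.8, -227. ,   96.7]))
lid_b 182 (array([587.4, -80.5]), 'rms', np.float64(0.36), 'free', array([586.5, -80.4, 102.6]))
```

View pics/ov.png

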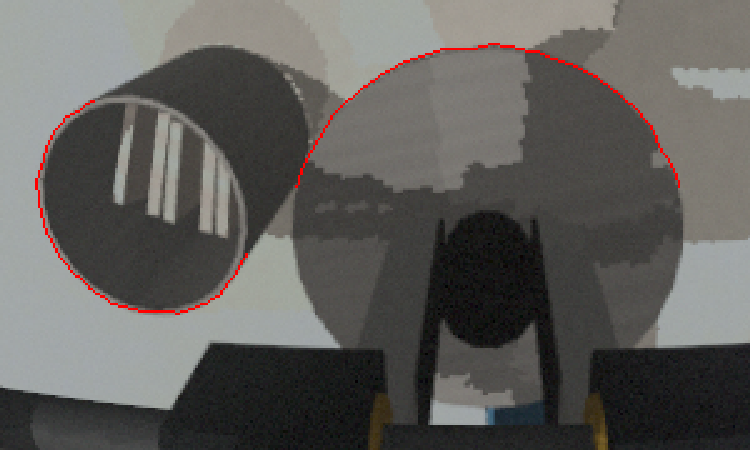

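The overlay outlines sit well on the rim and on the held flange (rms under 1 mm). The remaining shift is (-4.4,-146) mm. I go over the canister and start down.

```bash
python3 -m crank '[{"offset":[-0.001,-0.015,0],"spin":0},{"offset":[-0.002,-0.04,0],"spin":0},{"offset":[-0.003,-0.07,0],"spin":0},{"offset":[-0.004,-0.10,0],"spin":0},{"offset":[-0.0045,-0.125,0],"spin":0},{"offset":[-0.0045,-0.14,-0.01],"spin":0},{"offset":[-0.0045,-0.146,-0.02],"spin":0},{"offset":[-0.0045,-0.146,-0.03],"spin":0}]'
python3 -m crank '[{"offset":[0,0,-0.01],"spin":0},{"offset":[0,0,-0.02],"spin":0},{"offset":[0,0,-0.025],"spin":0},{"offset":[0,0,-0.025],"spin":0},{"offset":[0,0,-0.025],"spin":0},{"offset":[0,0,-0.025],"spin":0},{"offset":[0,0,-0.025],"spin":0},{"offset":[0,0,-0.025],"spin":0}]'
python3 - <<'E'
from h import *
for k in range(3):
    s=manip.read_state();p=manip.camera('side');print(s['eef_pos'],s['joints'])
q=p['pixels'][80:220,280:440];cv2.imwrite('pics/s5.png',cv2.resize(q,None,fx=4,fy=4)[:,:,::-1])
E
```

```text
clock: 6.17
eef_pos: [580.6, -225.7, 183.8]
eef_rot: [3.14, -0.0, 2.915]
wrist_force: [0.6, -0.3, -1.3]
finger_gap: 21.6
clock: 6.83
eef_pos: [580.8, -225.7, 159.3]
eef_rot: [3.14, 0.001, 2.916]
wrist_force: [-0.2, 0.2, -0.6]
finger_gap: 21.6
[ 580.7923376  -225.73297827  159.32101946] [-4.30024693e-01  5.00031728e-01  1.35203521e+00  1.33542195e-03
  1.28924938e+00 -1.77519727e+00]
[ 580.73717659 -225.74409329  159.19022551] [-4.30075477e-01  5.00165073e-01  1.35214954e+00  1.32961589e-03
  1.28921052e+00 -1.77524815e+00]
[ 580.69147966 -225.77023066  159.09601359] [-4.30144891e-01  5.00260558e-01  1.35223275e+00  1.33101855e-03
  1.28917777e+00 -1.77520968e+00]
```

View pics/s5.png

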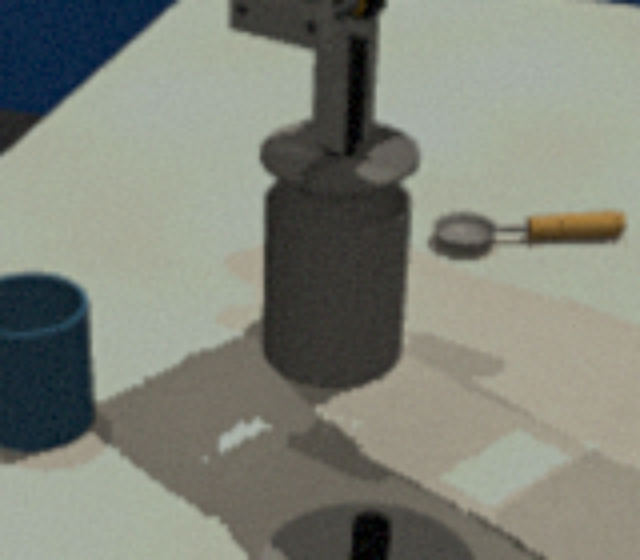

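The lid (flange centre at crop px u≈339) is over the mouth (u≈337), and the canister is upright. I lower gently.

```bash
python3 -m crank '[{"offset":[0,0,-0.004],"spin":0},{"offset":[0,0,-0.008],"spin":0},{"offset":[0,0,-0.012],"spin":0},{"offset":[0,0,-0.016],"spin":0},{"offset":[0,0,-0.020],"spin":0},{"offset":[0,0,-0.023],"spin":0},{"offset":[0,0,-0.025],"spin":0},{"offset":[0,0,-0.025],"spin":0}]'
```

```text
clock: 7.65
eef_pos: [580.5, -225.7, 133.4]
eef_rot: [3.14, -0.001, 2.915]
wrist_force: [-0.5, 0.1, -1.8]
finger_gap: 21.6
```

```bash
python3 -m crank '[{"offset":[0,0,-0.001],"spin":0},{"offset":[0,0,-0.002],"spin":0},{"offset":[0,0,-0.003],"spin":0},{"offset":[0,0,-0.004],"spin":0},{"offset":[0,0,-0.004],"spin":0},{"offset":[0,0,-0.004],"spin":0},{"offset":[0,0,-0.004],"spin":0},{"offset":[0,0,-0.004],"spin":0}]'
```

```text
clock: 8.32
eef_pos: [580.5, -225.7, 129.5]
eef_rot: [3.14, -0.001, 2.915]
wrist_force: [0.3, -0.5, -1.3]
finger_gap: 21.5
```

```bash
python3 -m crank '[{"offset":[0,0,-0.0005],"spin":0},{"offset":[0,0,-0.001],"spin":0},{"offset":[0,0,-0.0015],"spin":0},{"offset":[0,0,-0.0015],"spin":0},{"offset":[0,0,-0.0015],"spin":0},{"offset":[0,0,-0.0015],"spin":0},{"offset":[0,0,-0.0015],"spin":0},{"offset":[0,0,-0.0015],"spin":0}]'
```

```text
clock: 8.98
eef_pos: [580.7, -225.8, 129.0]
eef_rot: [3.14, 0.0, 2.916]
wrist_force: [-3.1, 1.2, 6.8]
finger_gap: 21.1
```

```bash
python3 -m crank '[{"offset":[0,0,-0.0005],"spin":0},{"offset":[0,0,-0.001],"spin":0},{"offset":[0,0,-0.001],"spin":0},{"offset":[0,0,-0.001],"spin":0},{"offset":[0,0,-0.001],"spin":0},{"offset":[0,0,-0.001],"spin":0},{"offset":[0,0,-0.001],"spin":0},{"offset":[0,0,-0.001],"spin":0}]'
python3 - <<'E'
from h import *
p=manip.camera('side');a=cv2.resize(p['pixels'][80:200,300:430],None,fx=3,fy=3)
w=manip.camera('wrist');b=cv2.resize(w['pixels'][150:330,200:430],None,fx=1.7,fy=2)
cv2.imwrite('pics/s6.png',np.hstack([a,b[:360]])[:,:,::-1])
E
```

```text
clock: 9.65
eef_pos: [580.9, -225.9, 129.0]
eef_rot: [3.141, 0.001, 2.916]
wrist_force: [-3.5, 2.5, 8.9]
finger_gap: 21.5
```

View pics/s6.png

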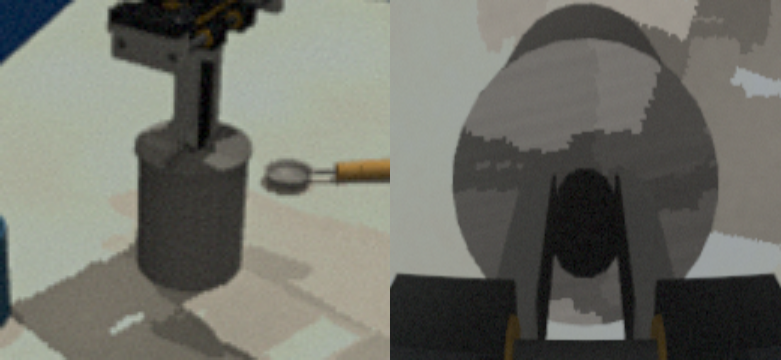

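The side view shows the flange resting on the rim all round, and the descent stopped firmly at z=129, where home was expected. I release and rise.

```bash
python3 -m crank '[{"offset":[0,0,0],"spin":0},{"offset":[0,0,0],"spin":0},{"offset":[0,0,0],"spin":0},{"offset":[0,0,0],"spin":0},{"offset":[0,0,0.002],"spin":0},{"offset":[0,0,0.004],"spin":0},{"offset":[0,0,0.006],"spin":0},{"offset":[0,0,0.008],"spin":0}]' 0.5
python3 -m crank '[{"offset":[0,0,0.01],"spin":0},{"offset":[0,0,0.03],"spin":0},{"offset":[0,0,0.05],"spin":0},{"offset":[0,0,0.08],"spin":0},{"offset":[0,0,0.10],"spin":0},{"offset":[0,0,0.12],"spin":0},{"offset":[0,0,0.135],"spin":0},{"offset":[0,0,0.14],"spin":0}]'
python3 -m crank '[{"offset":[-0.03,0,0],"spin":0},{"offset":[-0.06,0,0],"spin":0},{"offset":[-0.09,0,0],"spin":0},{"offset":[-0.11,0,0],"spin":0},{"offset":[-0.12,0,0],"spin":0},{"offset":[-0.12,0,0],"spin":0},{"offset":[-0.12,0,0],"spin":0},{"offset":[-0.12,0,0],"spin":0}]'
python3 - <<'E'
from h import *
p=manip.camera('side');a=cv2.resize(p['pixels'][80:200,300:430],None,fx=3,fy=3)
w=manip.camera('top');b=cv2.resize(w['pixels'][160:280,370:500],None,fx=3,fy=3)
cv2.imwrite('pics/s7.png',np.hstack([a,b])[:,:,::-1])
for q,n in((p,'side'),(w,'top')):
  for d in manip.masks_of(q,'lid_b'): print(n,round(d['conf'],2),np.round(flange(q,d['mask'],19)[3:]),np.round(flange(q,d['mask'],123)[3:]))
E
```

```text
clock: 10.42
eef_pos: [581.0, -225.9, 137.3]
eef_rot: [3.141, 0.002, 2.916]
wrist_force: [0.0, -0.1, 0.1]
finger_gap: 47.1
clock: 11.08
eef_pos: [581.3, -226.0, 280.8]
eef_rot: [3.142, 0.006, 2.916]
wrist_force: [-0.3, 0.2, -0.2]
finger_gap: 46.7
clock: 11.75
eef_pos: [462.2, -226.1, 280.6]
eef_rot: [3.141, 0.006, 2.916]
wrist_force: [0.6, 0.2, 0.6]
finger_gap: 47.0
side 0.91 [455. 263.  83.] [424. 343.  69.]
side 0.89 [613. 285. 105.] [555. 361.  87.]
side 0.87 [ 650. -429.  135.] [ 586. -234.  112.]
side 0.85 [478.  13. 131.] [443. 135. 109.]
side 0.56 [792.  95. 107.] [705. 204.  89.]
top 0.96 [ 584. -258.  118.] [ 582. -227.  104.]
top 0.92 [452. 261.  81.] [466. 229.  72.]
top 0.75 [786.  96. 100.] [760.  84.  88.]
top 0.64 [609. 283. 102.] [604. 249.  90.]
top 0.6 [473.  13. 125.] [485.  11. 110.]
```

View pics/s7.png

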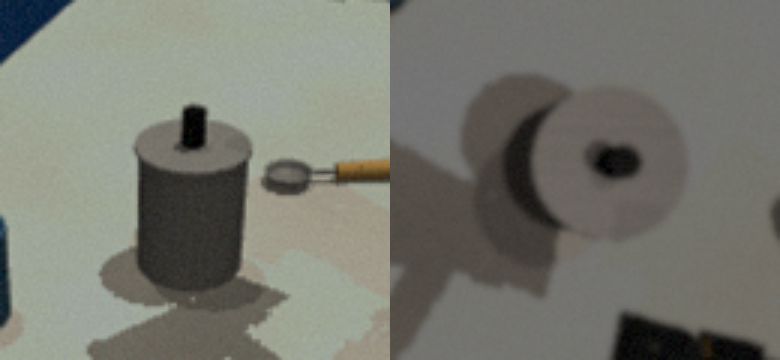

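The lid sits flat on the rim with its knob vertical, the canister is upright and the gripper is clear. The other lids are where they were, so I hand in.

```bash
python3 -c "from cell import manip; print(manip.sign_off())"
```

```text
the job is handed in; nothing more can be done
None
```

I put the middle-sized grey lid (lid_b) on the canister and handed the job in at about 12 s. I lowered it by its knob until it stopped firmly at the expected seated height (about 9 N of contact), then let go and backed away.

**Seating:** the last top and side pictures show it flat on the upright canister. Its flange fits as 104 mm across, centred at (582, -227), against the rim measured at (582, -226).

**Other lids:** lid_a, lid_c and the two purple look-alikes measured within about 3 mm of where they started.

**Disagreements:** after the descent to the lid, the TCP reading was about 2.5 mm off the commanded position in x and in y. I corrected for it by measuring the held lid against the rim with the wrist camera. The side camera's estimate of the seated lid came out 7 mm off in y and 8 mm too wide, probably because its mask includes the knob and edge, so I relied on the top view.

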